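# Square a frozen tube rack into the corner of the rack reader

## Robot

A 6-joint arm with a two-finger parallel gripper is mounted at the origin on the work surface. World frame = base frame: x ahead of the robot, y to its left, z up, the work surface at z = 0. Lengths are in m, angles in rad, forces in N, time in s.
With the tool pointing down it reaches from about 0.425 to 0.95 m from the base axis. Payload 3.5 kg.
Tool frame: the origin (TCP) lies midway between the tips of the shut fingers; the grasp point (between the pads) lies 19 mm behind it; z points along the fingers, x is the direction in which the jaws open and shut, and the axes are right-handed (so a half turn about z gives the same grasp; the last joint's range is limited). The gripper opens to 85 mm and grips with 20 to 120 N. Pads are 22 mm wide; open, the fingers measure 114 mm over their backs; the gripper's body (76 mm by 85 mm) begins 54 mm behind the grasp point. The pads swing forward as they close: fully open they stand 13 mm farther back than shut.
Start: joints at [1.084, 0.286, 1.577, -0, 1.279, -0.15], TCP at [0.223, 0.637, 0.231] pointing down, gripper open.
Joint ranges: [-2.77, 2.77], [-0.9, 2.22], [0.21, 2.48], [-1.53, 4.67], [0.24, 2.81], [-2.84, 2.84]. Speed limits (rad/s): [2.79, 2.79, 3.14, 3.14, 3.14, 3.14].

## Interface

Orientations are given as a unit quaternion [x, y, z, w].
In Python, from plant import readout, optics, ctrl gives the robot as it stands. The module is installed in compiled form; this text tells all that it offers.
- The arm moves only by the shell command python3 -m crank 'ROWS' [OPENING] [FORCE]. ROWS is text: rows parted by semicolons, each of 6 numbers parted by spaces: the shift along the tool's x, y, z in mm, then the turn, a rotation vector about the tool's x, y, z in rad. In form: dx dy dz ax ay az; .... A call has 1 to 5 rows; each row shifts and turns the commanded pose from where the row before left it, along the tool's axes as they then stand; what a row does not reach is not made up. A row lasts 1/8 s, in which the tool goes at most 62.5 mm and 10.7 degrees, less where a joint would pass 70% of its speed; a pose out of reach is approached as far as the arm can. A call is refused whole if a number of a shift passes 62.5 or a number of a turn 0.188, either way. A call with a gripper value outside its range is refused whole. OPENING is the opening, from -1 (shut) to 1 (fully open), set as the call begins (- or left out, the last holds). The fingers move at their own pace and stop on an object; FORCE is the grip in N (left out, the last holds). Time passes only in rows, so rows that do not move let the fingers close. It gives the time, the measured TCP pose, the force and the opening at its end, in the units of the state.
- readout.get_state(): the state, without advancing time (a new reading comes with each control period).
- optics.read_camera(name): name is "scene" or "top"; returns the picture (400x640x3 uint8, red, green, blue); there is no depth.
- optics.calibration(name): a dict with "mtx" (3x3 intrinsics, pixels), "dist_coeffs" ([k1, k2, p1, p2, k3] as OpenCV has them; the pictures are not rectified), "rvec" (rotation vector, rad) and "tvec" (3), from world to camera coordinates, as OpenCV has them. Camera axes: x right, y down, z forward; pixel columns grow to the right and rows downward; lengths in m; the calibration is good to about 2 mm. A picture is of the moment at which its call begins. calibration takes no time and is no camera call.
- ctrl.sign_off(): hands the job in, once; it reports no verdict.
Trained networks look in the newest picture that a camera, given by its name, has taken for a name from the list of things; names that differ only in an ending like _2 or _b are one class to them, and where a whole thing is asked for, a point or a joint stands for the part that bears it (a point fixed in the world has none). Each returns a list of dicts, best first, with "p" (0 to 1); they miss things now and then, are a little off and sometimes report something else, mostly with a low value. They report only what shows in the picture. A call takes as long as a camera call.
- optics.recognise(camera, thing): "xy" ([column, row] as shares, 0 to 1, of the picture: columns of its width, rows of its height, amid what is visible of it).
The state is a dict: "time": time; "qpos": joint angles; "dq": joint speeds; "joint_efforts": joint torques, N m; "eef_pos": TCP position; "tcp_rot": TCP orientation; "contact_force": force on the tool from outside, world axes, zero at the start; "wrist_torque": the same for the moment, N m; "opening": opening from 0.0 (shut) to 1.0 (fully open).
Only numpy, scipy, OpenCV 4.12 (cv2) and the standard library are available. Lean on these libraries where they do the work, as an engineer would, in place of code of your own. Each camera call takes 0.05 s, during which the arm holds its last target.

## Task

The tube rack on the reader's glass has just come off dry ice, so do not touch it with the gripper: pick up the frost scraper and use it to nudge the rack gently across the glass, without lifting or tipping it, until it lies flush against both stop rails, tight in the corner where they meet. Then lay the scraper flat on the open bench without dropping it, and leave the bystanding things where they are.

Things in the scene. Friction and masses are not known exactly. Their poses are not given: they have to be found in the camera images.
- reader: Flatbed rack reader, fixed: low white housing 240 (x) by 300 (y) mm, its flat top 55 mm above the bench, with a dark glass bed let in flush. Two stop rails on top form a square corner; the near (-x) and right (-y) sides of the top are open and level out to the edges. Origin: centre of the underside, on the bench; x away from the robot to the far rail, y to the left rail. Yawed up to 20 degrees.
- far_rail (a point): Middle of the far rail's stop face, at glass level, with the reader's axes: 75 mm along the reader's x from its centre. Straight aluminium rail along the reader's y, 16 mm wide, 10 mm high above the glass, stop face looking to -x, reaching 116 mm either way in y.
- left_rail (a point): Middle of the left rail's stop face, at glass level, with the reader's axes: 100 mm along the reader's y from its centre line. Same rail, running along the reader's x, stop face looking to -y, reaching 80 mm either way in x.
- stop_corner (a point): Inside corner where the two stop faces meet, at glass level: (75, 100, 55) mm in the reader's frame, with the reader's axes.
- rack_mid (a point): Centre (half-way up) of the tube rack lying loose on the glass: flat grey plastic rack of white-capped tubes, 85.5 (its x) by 127.8 (its y) by 20 mm high, straight upright sides, 0.12 to 0.24 kg. Its centre starts 18 to 50 mm (x) and 30 to 65 mm (y) short of its place in the corner, yawed up to 15 degrees to the reader. Its +x long side belongs on the far rail, its +y short side on the left rail.
- rack_corner (a point): Bottom corner of the rack that belongs in the stop corner: (+42.75, +63.9, -10) mm from rack_mid, in the rack's axes.
- scraper_grip (a point): Frost scraper lying flat on the bench, left or right of the reader: its grip point, 13 mm above its underside. x runs from handle to blade, y across, z up. Straight black handle 24 mm wide (y) and 26 mm high, from x = -75 to +41 mm, upright sides to grip. 0.09 kg, centre of mass 8 mm ahead of this point. Yawed up to 23 degrees, blade pointing away from the robot.
- blade_front (a point): Middle of the scraper's straight blunt front edge, 100 mm ahead of scraper_grip and 3 mm above the underside. The stiff flat grey blade is 80 mm wide (y), 65 mm long back from here and 6 mm thick, flush with the handle's underside, with straight sides at y = +-40 mm.
- tape_mid (a point): Bystander: roll of yellow tape lying flat, 72 mm across, 19 mm high; its centre. On the other side of the reader from the scraper.
- lid_mid (a point): Bystander: shallow open cardboard box lid, 135 x 135 x 28 mm, on the bench right of and beyond the reader; its centre.
- mug_mid (a point): Bystander: white mug, 80 mm across and 95 mm high, on the bench left of and beyond the reader; its centre.

How it is judged:
On the way, in this order (a step that is already met when the one before it is completed fails the run):
1. the scraper is picked up off the bench (height (world z) of scraper_grip above 0.055 m and contact force between the fingers and scraper above 0.5 N), for 0.2 s.
2. the rack lies flush against both stop rails, in their corner (x of rack_corner in the frame of stop_corner between -0.0025 and 0.0025 m and y of rack_corner in the frame of stop_corner between -0.0025 and 0.0025 m and angle between the x axis of rack_mid and the x axis of reader, either way round below 0.03 rad and z of rack_corner in the frame of stop_corner below 0.003 m and angle between rack_mid's own z axis and vertical below 0.03 rad), for 0.2 s.
At the end, for the whole second after the job is handed in: The rack lies flat on the glass with its corner within 2.5 mm of both stop faces and square to them within 0.03 rad, at rest; the scraper lies flat and still on the bench, right way up, clear of the reader and rack (all of step 2 and linear speed of each of rack, scraper below 0.01 m/s and height (world z) of scraper_grip below 0.018 m and angle between scraper_grip's own z axis and vertical below 0.08 rad and contact force between scraper and reader below 0.05 N and contact force between scraper and rack below 0.05 N); the robot touches nothing.
It fails at once if the gripper or arm touches the rack (contact force between any of the fingers, the arm and rack above 0.3 N).
It fails at once if the rack is tipped or lifted (more than 0.12 rad, or 6 mm off the glass) (angle between rack_mid's own z axis and vertical above 0.12 rad or z of rack_mid in the frame of stop_corner above 0.016 m).
It fails at once if the rack is knocked (faster than 0.35 m/s) (linear speed of rack above 0.35 m/s).
It fails at once if the scraper is dropped or thrown (faster than 0.8 m/s while not held) (contact force between the fingers and scraper below 0.05 N and linear speed of scraper above 0.8 m/s).
It fails at once if the tape, box lid or mug is moved more than 25 mm (distance of any of tape_mid, lid_mid, mug_mid from where it was at the start of the episode above 0.025 m).
It also fails if it takes over 64 s, if anything falls off the work surface, if the arm or the gripper's body presses on something with over 40 N, if the wrist force passes 120 N, or if a joint passes its speed limit or range.

## Working session

There is one attempt and no reset: what is moved stays moved. The work goes in short steps, Python scripts to look and compute and a shell command to move; the robot and the scene stay as the last step left them, time stands still between calls to the robot, and variables do not carry over. Pictures are saved under pics/ and viewed, and the job is handed in when it is done.

```bash
mkdir -p pics; ls; python3 - <<'E'
from plant import readout, optics, ctrl
import cv2
s=readout.get_state();print(s)
for n in("scene","top"):
    im=optics.read_camera(n);cv2.imwrite(f"pics/{n}0.png",im[:,:,::-1])
    print(n,optics.calibration(n))
    for t in["scraper_grip","blade_front","reader","rack_mid","tape_mid","lid_mid","mug_mid","stop_corner","rack_corner"]:
        print(t,[(round(d['p'],2),round(d['xy'][0]*640,1),round(d['xy'][1]*400,1)) for d in optics.recognise(n,t)][:2])
E
```

```text
pics
{'time': 0.0, 'qpos': array([ 1.08400152e+00,  2.87198316e-01,  1.57817446e+00, -2.72332626e-05,
        1.27862969e+00, -1.50008245e-01]), 'dq': array([-0.00242429, -0.00055039, -0.0002214 , -0.00259175,  0.00133174,
       -0.00027885]), 'joint_efforts': array([-1.44711201e-03, -4.05986094e+01, -2.92620367e+01, -2.12597820e-04,
        5.89569230e-03, -3.73739823e-06]), 'eef_pos': array([0.2227269, 0.6364913, 0.2299268]), 'tcp_rot': array([ 8.15612202e-01,  5.78597688e-01, -1.07002406e-03,  5.54096921e-04]), 'contact_force': array([-0.24396839,  0.62475704,  0.05732079]), 'wrist_torque': array([-0.01439934,  0.0059668 ,  0.03985643]), 'opening': 1.0024643098560444}
scene {'mtx': array([[441.74309786,   0.        , 317.25914601],
       [  0.        , 441.74309786, 202.18929729],
       [  0.        ,   0.        ,   1.        ]]), 'dist_coeffs': array([-0.10287054,  0.        ,  0.        ,  0.        ,  0.        ]), 'rvec': array([ 2.01259895,  1.70241439, -0.54521446]), 'tvec': array([-0.08655051, -0.41788777,  1.6097377 ])}
scraper_grip [(0.91, 200.0, 208.0)]
blade_front [
[... 375 characters left out ...]
       [  0.        , 458.47540312, 198.55002499],
       [  0.        ,   0.        ,   1.        ]]), 'dist_coeffs': array([-0.08073421,  0.        ,  0.        ,  0.        ,  0.        ]), 'rvec': array([ 2.12010123, -2.12658491,  0.19892347]), 'tvec': array([4.78629198e-04, 5.76011239e-01, 1.07612206e+00])}
scraper_grip [(0.72, 454.8, 237.5)]
blade_front [(0.65, 457.1, 236.7), (0.39, 298.2, 192.8)]
reader [(0.76, 295.8, 195.0)]
rack_mid [(0.72, 310.0, 179.7)]
tape_mid []
lid_mid [(0.76, 471.2, 167.9), (0.58, 299.4, 192.7)]
mug_mid [(0.82, 176.0, 153.1), (0.65, 298.5, 194.3)]
stop_corner [(0.64, 296.4, 195.4), (0.25, 310.5, 178.2)]
rack_corner [(0.67, 311.2, 180.2), (0.26, 468.9, 163.9)]
```

View pics/scene0.png

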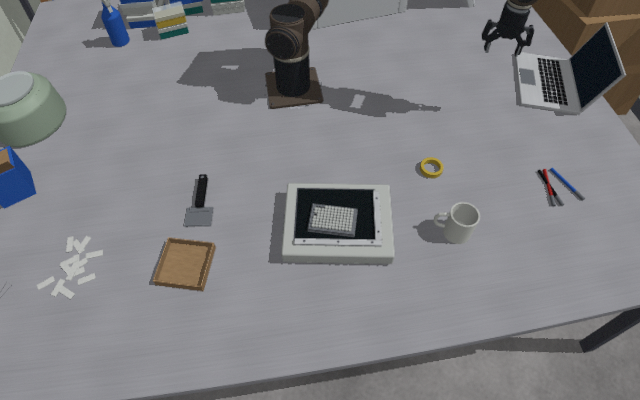

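View pics/top0.png

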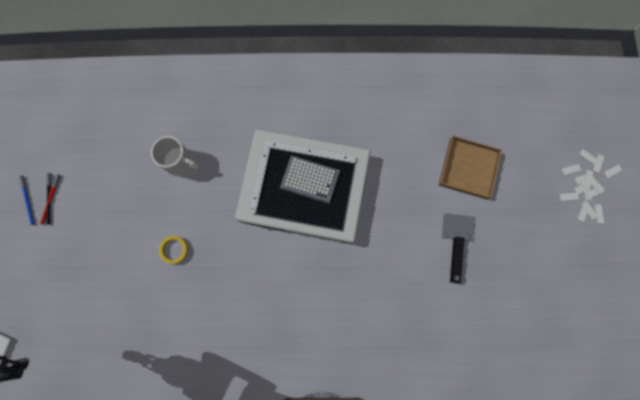

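The top view shows the scraper at about (457,248), reader (303,187) with rack (310,179), lid (471,168), mug (170,152) and tape (173,250). I'll zoom in to measure.

```bash
python3 - <<'E'
import cv2
im=cv2.imread("pics/top0.png")
cv2.imwrite("pics/cropr.png",cv2.resize(im[122:248,228:378],None,fx=5,fy=4.7,interpolation=cv2.INTER_CUBIC)[:592])
cv2.imwrite("pics/crops.png",cv2.resize(im[205:295,420:500],None,fx=6,fy=6,interpolation=cv2.INTER_CUBIC))
E
```

```text
(no output)
```

View pics/cropr.png

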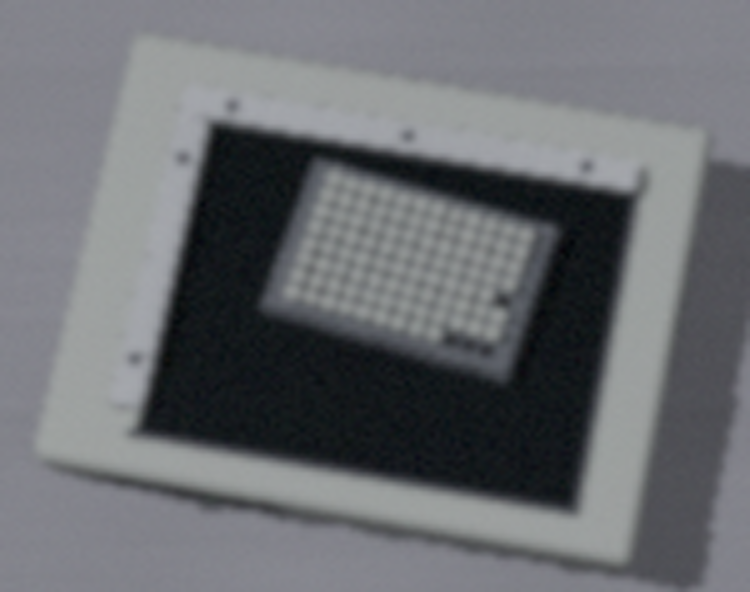

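View pics/crops.png

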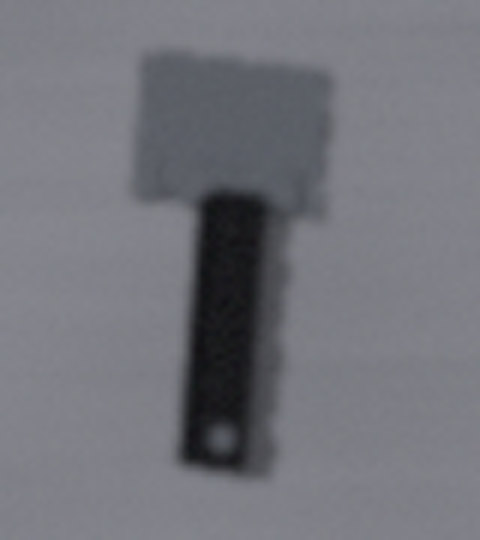

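```bash
cat > h.py <<'E'
import numpy as np, cv2
from scipy.optimize import least_squares
from plant import optics, readout
def cam(n):
    c=optics.calibration(n); return c
def proj(c,P): return cv2.projectPoints(np.array(P,float).reshape(-1,1,3),c['rvec'],c['tvec'],c['mtx'],c['dist_coeffs'])[0].reshape(-1,2)
def unproj(c,px,z):
    R=cv2.Rodrigues(c['rvec'])[0];u=cv2.undistortPoints(np.array(px,float).reshape(-1,1,2),c['mtx'],c['dist_coeffs']).reshape(-1,2)
    C=-R.T@c['tvec'].ravel();d=np.c_[u,np.ones(len(u))]@R
    return C+d*((np.broadcast_to(z,len(u))-C[2])/d[:,2])[:,None]
def fit(c,local,px,x0=(0.6,0,0)):
    local=np.array(local,float)
    def W(p):
        a=p[2];R=np.array([[np.cos(a),-np.sin(a)],[np.sin(a),np.cos(a)]])
        return np.c_[local[:,:2]@R.T+p[:2],local[:,2]]
    r=least_squares(lambda p:(proj(c,W(p))-px).ravel(),x0)
    return r.x,r.fun.reshape(-1,2)
E
cat > m.py <<'E'
from h import *
c=cam("top")
R=cv2.Rodrigues(c['rvec'])[0];print("C",-R.T@c['tvec'].ravel())
f=lambda L,sx,sy,ox,oy:np.array([[x/sx+ox-.5+.5/sx,y/sy+oy-.5+.5/sy] for x,y in L])
rp=f([(140,38),(707,130),(630,563),(38,460)],5,4.7,228,122)
p,r=fit(c,[(.12,.15,.055),(.12,-.15,.055),(-.12,-.15,.055),(-.12,.15,.055)],rp);print("reader",p,r.round(1).tolist())
k=f([(315,157),(558,228),(508,383),(262,310)],5,4.7,228,122)
for z in(.075,):
    q,r=fit(c,[(.04275,.0639,z),(.04275,-.0639,z),(-.04275,-.0639,z),(-.04275,.0639,z)],k);print("rack",q,r.round(1).tolist())
a=p[2];Rr=np.array([[np.cos(a),np.sin(a)],[-np.sin(a),np.cos(a)]])
print("rack in reader",Rr@(q[:2]-p[:2])*1e3,np.degrees(q[2]-a))
s=f([(143,52),(332,72),(325,215),(135,195),(243,470),(180,462)],6,6,420,205)
q,r=fit(c,[(.1,.04,.006),(.1,-.04,.006),(.035,-.04,.006),(.035,.04,.006),(-.075,-.012,.026),(-.075,.012,.026)],s);print("scraper",q,r.round(1).tolist())
E
python3 m.py
```

```text
C [ 3.65995865e-01 -1.07091306e-03  1.16441992e+00]
reader [ 0.61295943  0.04402886 -0.18494678] [[-1.4, -1.4], [1.6, -0.6], [1.1, 1.0], [-1.4, 0.7]]
rack [ 0.62115774  0.02732956 -0.30829985] [[-0.3, 0.1], [0.7, 0.1], [0.3, -0.1], [-0.7, -0.1]]
rack in reader [ 11.12940057 -14.90688087] -7.067610147317425
scraper [ 0.44394405 -0.3416233  -0.14750838] [[0.8, -1.2], [-0.2, -0.1], [-1.2, 1.0], [-0.4, -0.1], [0.0, 0.2], [0.9, 0.2]]
```

```bash
cat > plan.py <<'E'
import sys,numpy as np
from scipy.spatial.transform import Rotation as Ro
from plant import readout
s=readout.get_state();R=Ro.from_quat(s['tcp_rot'])
x,y,z,yaw=map(float,sys.argv[1:5])  # yaw = direction of tool y (handle x)
T=Ro.from_matrix(np.c_[[-np.sin(yaw),np.cos(yaw),0],[np.cos(yaw),np.sin(yaw),0],[0,0,-1]])
d=R.inv().apply(np.array([x,y,z])-s['eef_pos'])*1e3
print("t",round(s['time'],2),"pos",s['eef_pos'].round(4),"F",s['contact_force'].round(2),"op",round(s['opening'],3))
print("shift",d.round(1),"rotvec",(R.inv()*T).as_rotvec().round(3))
E
cat >> m.py <<'E'
im=cv2.resize(cv2.imread("pics/top0.png"),None,fx=4,fy=4,interpolation=cv2.INTER_CUBIC)
def dr(p,L,col):
    a=p[2];L=np.array(L);W=np.c_[p[0]+L[:,0]*np.cos(a)-L[:,1]*np.sin(a),p[1]+L[:,0]*np.sin(a)+L[:,1]*np.cos(a),L[:,2]]
    cv2.polylines(im,[((proj(c,W)+.5)*4-.5).round().astype(int)],True,col,1)
dr(q,[(.1,.04,.006),(.1,-.04,.006),(.035,-.04,.006),(.035,.04,.006)],(0,0,255));dr(q,[(.041,.012,.026),(.041,-.012,.026),(-.075,-.012,.026),(-.075,.012,.026)],(0,255,0))
dr(p,[(.075,.1,.055),(.075,-.116,.055),(-.08,-.116,.055),(-.08,.1,.055)],(0,0,255));dr(p,[(.12,.15,.055),(.12,-.15,.055),(-.12,-.15,.055),(-.12,.15,.055)],(0,255,0))
cv2.imwrite("pics/ov.png",np.hstack([im[490:990,920:1500],np.zeros((500,0,3),np.uint8)]));cv2.imwrite("pics/ov2.png",im[820:1180,1680:2000])
E
python3 m.py >/dev/null; python3 plan.py 0.5 0.25 0.25 -0.1475
```

```text
t 1.0 pos [0.223  0.6371 0.2313] F [ 0.71 -0.53 -0.51] op 1.003
shift [-273.8  389.3  -18.7] rotvec [ 0.    -0.    -0.189]
```

View pics/ov.png

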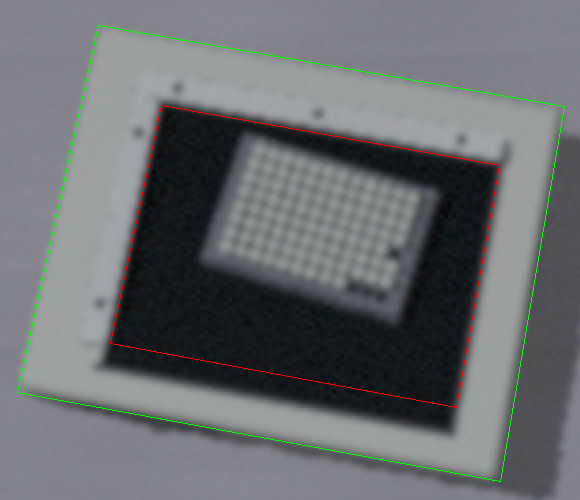

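View pics/ov2.png

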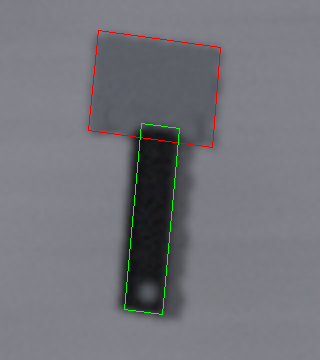

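Overlays fit: the reader rails match, and the scraper is within about 1 px. Moving now.

```bash
python3 -m crank '0 0 -10 0 0 -0.095; 0 0 -9 0 0 -0.094' 1; python3 plan.py 0.5 0.25 0.25 -0.1475;python3 plan.py 0.5 -0.2 0.25 -0.1475
```

```text
time: 1.25
eef_pos: [0.223, 0.637, 0.2505]
tcp_rot: [0.756, 0.654, -0.0, 0.0]
contact_force: [0.2, 0.4, -0.9]
opening: 1.0
t 1.25 pos [0.223  0.637  0.2505] F [ 0.17  0.45 -0.92] op 1.0
shift [-343.   329.9    0.5] rotvec [-0.     0.     0.003]
t 1.25 pos [0.223  0.637  0.2505] F [ 0.17  0.45 -0.92] op 1.0
shift [-7.883e+02  3.948e+02  6.000e-01] rotvec [-0.     0.     0.003]
```

```bash
python3 -m crank '-43 41 0 0 0 0; -43 41 0 0 0 0; -43 41 0 0 0 0; -43 41 0 0 0 0; -43 41 0 0 0 0';python3 -m crank '-43 41 0 0 0 0; -43 41 0 0 0 0; -42 42 0 0 0 0; -60 9 0 0 0 0; -60 9 0 0 0 0';python3 -m crank '-60 9 0 0 0 0; -60 9 0 0 0 0; -60 9 0 0 0 0;-60 9 0 0 0 0; -60 9 0 0 0 0'; python3 plan.py 0.444 -0.3416 0.1 -0.1475
```

```text
time: 1.88
eef_pos: [0.395, 0.3926, 0.2507]
tcp_rot: [0.757, 0.653, 0.0, 0.0]
contact_force: [0.9, 1.5, 0.4]
opening: 1.0
time: 2.5
eef_pos: [0.4983, 0.1261, 0.2504]
tcp_rot: [0.757, 0.653, 0.0, 0.0]
contact_force: [0.2, -0.3, -0.4]
opening: 0.999
time: 3.12
eef_pos: [0.4982, -0.1773, 0.2508]
tcp_rot: [0.757, 0.653, 0.0, 0.001]
contact_force: [0.5, 1.3, -0.4]
opening: 1.003
t 3.12 pos [ 0.4982 -0.1773  0.2508] F [ 0.49  1.26 -0.35] op 1.003
shift [-170.4  -29.5  150.8] rotvec [ 0.001  0.    -0.   ]
```

```bash
python3 -m crank '-45 -8 20 0 0 0; -45 -8 30 0 0 0; -40 -7 40 0 0 0; -40 -6.5 40 0 0 0; 0 0 0 0 0 0'; python3 plan.py 0.444 -0.3416 0.004 -0.1475; python3 - <<'E'
import cv2
from h import *
im=optics.read_camera("top");cv2.imwrite("pics/t1.png",cv2.resize(im[190:310,390:520,::-1],None,fx=4,fy=4,interpolation=cv2.INTER_CUBIC))
im=optics.read_camera("scene");cv2.imwrite("pics/s1.png",cv2.resize(im[150:260,140:270,::-1],None,fx=4,fy=4,interpolation=cv2.INTER_CUBIC))
E
```

```text
time: 3.75
eef_pos: [0.4415, -0.3394, 0.1164]
tcp_rot: [0.759, 0.652, -0.0, -0.004]
contact_force: [-0.4, 0.7, 0.9]
opening: 0.998
t 3.75 pos [ 0.4415 -0.3394  0.1164] F [-0.36  0.72  0.94] op 0.998
shift [ -2.3   3.5 112.4] rotvec [-0.006 -0.005 -0.004]
```

View pics/t1.png

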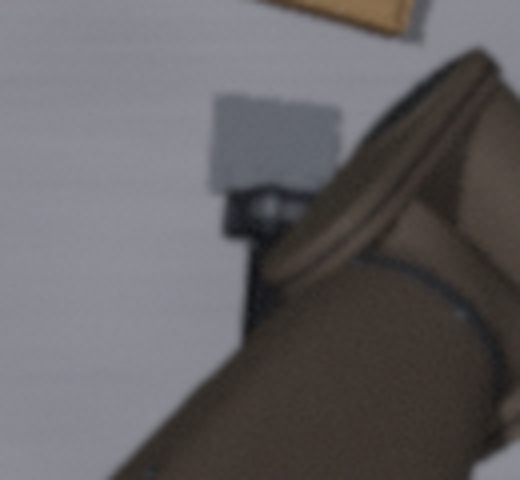

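View pics/s1.png

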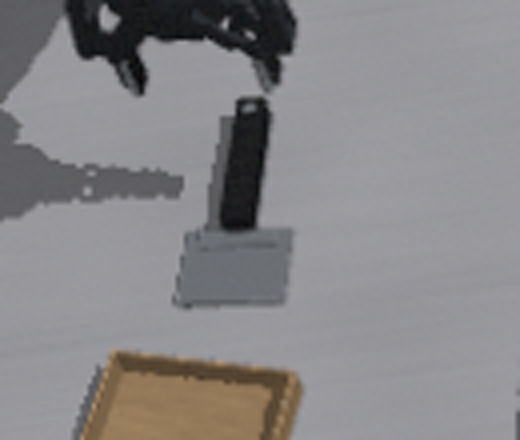

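Both views show the open fingers straddling the handle. Descending.

```bash
python3 -m crank '-2 3 30 0 0 0; 0 0 30 0 0 0; 0 0 25 0 0 0; 0 0 12 0 0 0; 0 0 0 0 0 0'; python3 plan.py 0.444 -0.3416 0.004 -0.1475
```

```text
time: 4.47
eef_pos: [0.4475, -0.3411, 0.0239]
tcp_rot: [0.757, 0.653, 0.0, 0.0]
contact_force: [-0.1, -0.0, 0.1]
opening: 0.999
t 4.47 pos [ 0.4475 -0.3411  0.0239] F [-0.15 -0.03  0.07] op 0.999
shift [-1.  -3.4 19.9] rotvec [0.    0.    0.001]
```

```bash
python3 -m crank '-1 -3 12 0 0 0; 0 0 8 0 0 0; 0 0 0 0 0 0'; python3 plan.py 0.444 -0.3416 0.004 -0.1475;python3 -m crank '0 0 0 0 0 0; 0 0 0 0 0 0; 0 0 0 0 0 0;0 0 0 0 0 0;0 0 0 0 0 0' -1 70;python3 -m crank '0 0 0 0 0 0; 0 0 0 0 0 0';python3 plan.py 0.444 -0.3416 0.1 -0.1475
```

```text
time: 4.85
eef_pos: [0.4432, -0.3417, 0.0026]
tcp_rot: [0.757, 0.653, -0.0, -0.001]
contact_force: [-0.2, -1.0, -0.0]
opening: 1.005
t 4.85 pos [ 0.4432 -0.3417  0.0026] F [-0.16 -0.96 -0.02] op 1.005
shift [ 0.3  0.7 -1.4] rotvec [-0.001 -0.001 -0.001]
time: 5.48
eef_pos: [0.4441, -0.3425, 0.0039]
tcp_rot: [0.757, 0.653, 0.0, 0.001]
contact_force: [0.6, -0.1, 2.0]
opening: 0.266
time: 5.72
eef_pos: [0.4442, -0.3425, 0.0039]
tcp_rot: [0.757, 0.653, 0.0, 0.001]
contact_force: [-0.2, -1.5, 3.8]
opening: 0.262
t 5.72 pos [ 0.4442 -0.3425  0.0039] F [-0.17 -1.47  3.79] op 0.262
shift [  0.8  -0.2 -96.1] rotvec [ 0.001  0.001 -0.   ]
```

```bash
cat > pr.py <<'E'
import sys,numpy as np,subprocess
from plant import readout
X,Y,Z=[float(v)/1e3 for v in sys.argv[1:4]];a=-0.185
c,s=np.cos(a),np.sin(a)
e=readout.get_state()['eef_pos'];d=e[:2]-[.613,.044]
print("now in reader mm",(np.array([d[0]*c+d[1]*s,-d[0]*s+d[1]*c,e[2]])*1e3).round(1))
subprocess.run(["python3","plan.py",str(.613+X*c-Y*s),str(.044+X*s+Y*c),str(Z),str(a)])
E
python3 -m crank '0 0 -20 0 0 0; 0 0 -40 0 0 0; 0 0 -40 0 0 0; 0 0 -26 0 0 0; 0 0 0 0 0 0';python3 pr.py -155 -15 130; python3 - <<'E'
import cv2
from h import *
im=optics.read_camera("scene");cv2.imwrite("pics/s2.png",cv2.resize(im[130:260,140:300,::-1],None,fx=4,fy=4,interpolation=cv2.INTER_CUBIC))
E
```

```text
time: 6.35
eef_pos: [0.4448, -0.3432, 0.1324]
tcp_rot: [0.757, 0.653, 0.0, 0.003]
contact_force: [-0.2, -0.1, -0.8]
opening: 0.264
t 6.35 pos [ 0.4448 -0.3432  0.1324] F [-0.16 -0.09 -0.78] op 0.264
shift [398.5 -46.1   0.8] rotvec [0.005 0.004 0.037]
now in reader mm [ -94.1 -411.5  132.4]
```

View pics/s2.png

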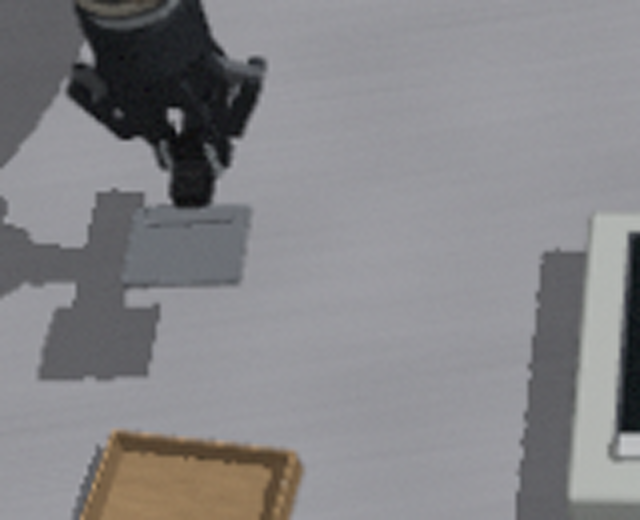

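The scraper is lifted level, blade forward. Moving to the near side of the rack.

```bash
python3 -m crank '20 -2 0 0 0 0.037; 50 -6 0 0 0 0; 50 -6 0 0 0 0; 50 -6 0 0 0 0; 50 -6 0 0 0 0'; python3 -m crank '50 -6 0 0 0 0; 50 -6 0 0 0 0; 50 -6 0 0 0 0; 28 -3 0 0 0 0; 0 0 0 0 0 0'; python3 pr.py -155 -15 90
```

```text
time: 7.02
eef_pos: [0.4563, -0.1188, 0.1271]
tcp_rot: [0.77, 0.639, -0.001, -0.002]
contact_force: [0.5, 0.6, -0.4]
opening: 0.264
time: 7.65
eef_pos: [0.4682, 0.0595, 0.1273]
tcp_rot: [0.768, 0.64, -0.001, -0.001]
contact_force: [-0.4, -0.9, -0.3]
opening: 0.265
t 7.65 pos [0.4682 0.0595 0.1273] F [-0.44 -0.86 -0.3 ] op 0.265
shift [-3.5 -9.7 37.3] rotvec [-0.004  0.     0.004]
now in reader mm [-145.1  -11.4  127.3]
```

```bash
python3 -m crank '-3 -10 10 0 0 0.004; 0 0 20 0 0 0; 0 0 7 0 0 0; 0 0 0 0 0 0;0 0 0 0 0 0'; python3 pr.py -155 -15 61.5;python3 - <<'E'
import cv2
from h import *
im=optics.read_camera("scene");cv2.imwrite("pics/s3.png",cv2.resize(im[130:280,260:420,::-1],None,fx=4,fy=4,interpolation=cv2.INTER_CUBIC))
im=optics.read_camera("top");cv2.imwrite("pics/t3.png",cv2.resize(im[120:280,220:380,::-1],None,fx=3.7,fy=3.7,interpolation=cv2.INTER_CUBIC))
E
```

```text
time: 8.28
eef_pos: [0.4599, 0.0563, 0.0928]
tcp_rot: [0.771, 0.637, 0.0, 0.0]
contact_force: [0.3, -0.1, -0.2]
opening: 0.267
t 8.28 pos [0.4599 0.0563 0.0928] F [ 0.34 -0.05 -0.23] op 0.267
shift [ 1.1 -2.3 31.3] rotvec [ 0.001 -0.    -0.004]
now in reader mm [-152.7  -16.1   92.8]
```

View pics/s3.png

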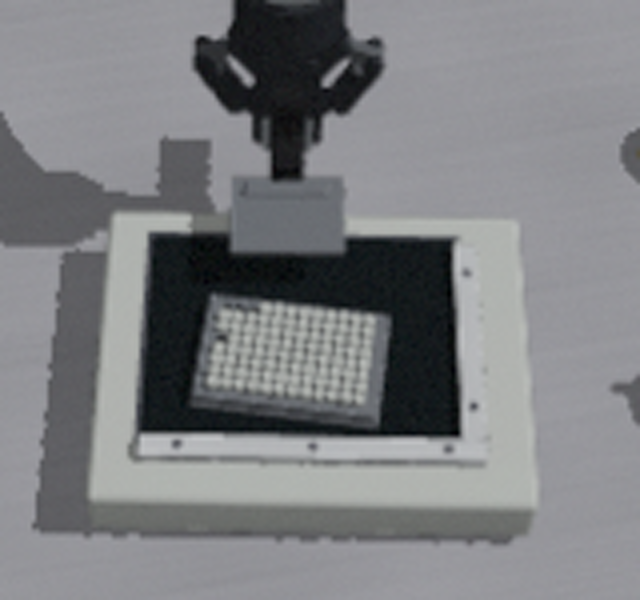

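View pics/t3.png

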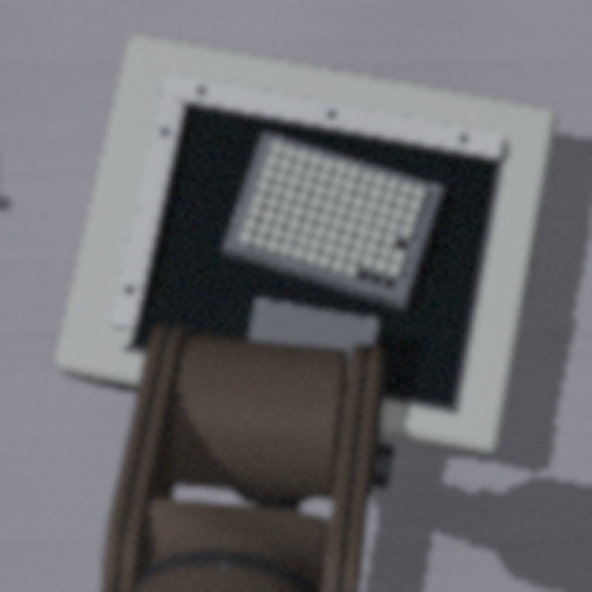

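Blade is behind the rack, and the rack is untouched. Lowering to just above the glass.

```bash
python3 -m crank '1 -2 15 0 0 0; 0 0 11 0 0 -0.003; 0 0 0 0 0 0; 0 0 0 0 0 0'; python3 pr.py -134 -15 61.5;python3 -m crank '0 0 4 0 0 0; 0 0 0 0 0 0;0 0 0 0 0 0'; python3 pr.py -134 -15 61.5
```

```text
time: 8.88
eef_pos: [0.4578, 0.0581, 0.0661]
tcp_rot: [0.77, 0.638, -0.0, -0.0]
contact_force: [0.6, 0.7, -1.8]
opening: 0.263
t 8.88 pos [0.4578 0.0581 0.0661] F [ 0.61  0.69 -1.81] op 0.263
shift [-0.3 21.2  4.6] rotvec [-0.     0.    -0.001]
now in reader mm [-155.2  -14.7   66.1]
time: 9.25
eef_pos: [0.4579, 0.058, 0.0624]
tcp_rot: [0.77, 0.638, 0.0, 0.0]
contact_force: [-0.3, -0.7, -0.8]
opening: 0.267
t 9.25 pos [0.4579 0.058  0.0624] F [-0.26 -0.67 -0.81] op 0.267
shift [-0.2 21.1  0.9] rotvec [ 0.     0.    -0.001]
now in reader mm [-155.1  -14.7   62.4]
```

```bash
python3 -m crank '0 6 1 0 0 0; 0 6 0 0 0 0; 0 6 0 0 0 0; 0 6 0 0 0 0; 0 6 0 0 0 0';python3 -m crank '0 4 0 0 0 0; 0 4 0 0 0 0; 0 0 0 0 0 0'; python3 pr.py -110.5 -15 61.5;python3 - <<'E'
import cv2
from h import *
im=optics.read_camera("scene");cv2.imwrite("pics/s4.png",cv2.resize(im[130:280,260:420,::-1],None,fx=4,fy=4,interpolation=cv2.INTER_CUBIC))
E
```

```text
time: 9.88
eef_pos: [0.4874, 0.0524, 0.0612]
tcp_rot: [0.77, 0.638, -0.0, -0.0]
contact_force: [-1.7, -0.5, -0.0]
opening: 0.266
time: 10.25
eef_pos: [0.4956, 0.051, 0.0614]
tcp_rot: [0.77, 0.639, 0.0, 0.0]
contact_force: [-0.7, -0.7, -0.7]
opening: 0.263
t 10.25 pos [0.4956 0.051  0.0614] F [-0.75 -0.72 -0.66] op 0.263
shift [-0.3  6.2 -0.1] rotvec [ 0.001 -0.    -0.001]
now in reader mm [-116.7  -14.7   61.4]
```

View pics/s4.png

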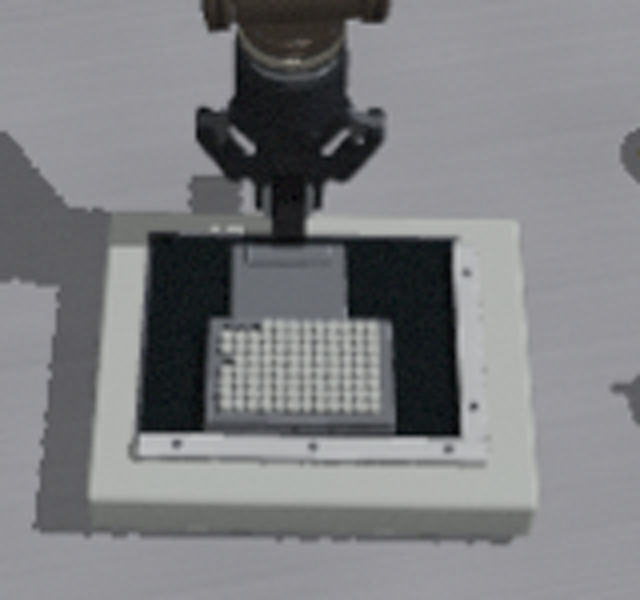

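The rack has squared to the blade and is about 6 mm short of the far rail. Continuing slowly.

```bash
for i in 1; do python3 -m crank '0 2 0 0 0 0; 0 2 0 0 0 0; 0 1 0 0 0 0; 0 0 0 0 0 0'; python3 -m crank '0 1 0 0 0 0; 0 0 0 0 0 0'; done;python3 pr.py -110.5 -15 61.5
```

```text
time: 10.8
eef_pos: [0.5001, 0.0501, 0.0613]
tcp_rot: [0.77, 0.638, 0.0, 0.0]
contact_force: [-0.4, -0.3, -1.0]
opening: 0.265
time: 11.05
eef_pos: [0.501, 0.0499, 0.0613]
tcp_rot: [0.77, 0.638, 0.0, 0.0]
contact_force: [-0.1, 1.4, 0.2]
opening: 0.268
t 11.05 pos [0.501  0.0499 0.0613] F [-0.09  1.38  0.16] op 0.268
shift [-0.2  0.6 -0.2] rotvec [ 0.    -0.    -0.001]
now in reader mm [-111.1  -14.8   61.3]
```

```bash
python3 -m crank '0 1 0 0 0 0; 0 0 0 0 0 0';python3 -m crank '0 1 0 0 0 0; 0 0 0 0 0 0'; python3 pr.py -110.5 -15 61.5
```

```text
time: 11.3
eef_pos: [0.5021, 0.0497, 0.0613]
tcp_rot: [0.77, 0.638, 0.0, 0.0]
contact_force: [-1.0, 0.8, -1.2]
opening: 0.267
time: 11.55
eef_pos: [0.5023, 0.0497, 0.0611]
tcp_rot: [0.77, 0.638, -0.001, -0.001]
contact_force: [-4.1, 1.4, 0.6]
opening: 0.265
t 11.55 pos [0.5023 0.0497 0.0611] F [-4.09  1.4   0.61] op 0.265
shift [-0.3 -0.7 -0.4] rotvec [-0.002 -0.    -0.001]
now in reader mm [-109.8  -14.7   61.1]
```

```bash
python3 -m crank '0 0.5 0 0 0 0; 0 0 0 0 0 0;0 0 0 0 0 0';python3 -m crank '0 -5 0 0 0 0; 0 -15 0 0 0 0; 0 -5 -20 0 0 0; 0 0 -25 0 0 0;0 0 0 0 0 0'; python3 pr.py -37 -140 105
```

```text
time: 11.92
eef_pos: [0.5023, 0.0497, 0.061]
tcp_rot: [0.77, 0.638, -0.001, -0.001]
contact_force: [-5.7, 0.5, 1.5]
opening: 0.271
time: 12.55
eef_pos: [0.4803, 0.054, 0.1084]
tcp_rot: [0.77, 0.639, 0.002, 0.002]
contact_force: [0.1, 0.5, -0.8]
opening: 0.269
t 12.55 pos [0.4803 0.054  0.1084] F [ 0.11  0.54 -0.78] op 0.269
shift [-125.3   95.3    4. ] rotvec [ 0.006 -0.    -0.001]
now in reader mm [-132.3  -14.6  108.4]
```

```bash
python3 -m crank '-40 0 0 0 0 0; -40 20 0 0 0 0; -45 40 0 0 0 0; 0 35 0 0 0 0; 0 0 0 0 0 0'; python3 -m crank '0 0 0 0 0 0'; python3 pr.py -37 -140 61.5;python3 - <<'E'
import cv2
from h import *
im=optics.read_camera("scene");cv2.imwrite("pics/s5.png",cv2.resize(im[130:280,240:400,::-1],None,fx=4,fy=4,interpolation=cv2.INTER_CUBIC))
im=optics.read_camera("top");cv2.imwrite("pics/t5.png",cv2.resize(im[120:270,220:380,::-1],None,fx=4,fy=4,interpolation=cv2.INTER_CUBIC))
E
```

```text
time: 13.18
eef_pos: [0.5502, -0.0875, 0.1053]
tcp_rot: [0.77, 0.638, 0.0, 0.0]
contact_force: [-0.7, 0.1, -0.9]
opening: 0.268
time: 13.3
eef_pos: [0.5478, -0.0857, 0.1048]
tcp_rot: [0.77, 0.639, -0.001, -0.001]
contact_force: [0.7, 0.4, -0.7]
opening: 0.265
t 13.3 pos [ 0.5478 -0.0857  0.1048] F [ 0.69  0.35 -0.72] op 0.265
shift [-0.5  3.4 43.3] rotvec [-0.003 -0.    -0.   ]
now in reader mm [ -40.2 -139.5  104.8]
```

View pics/s5.png

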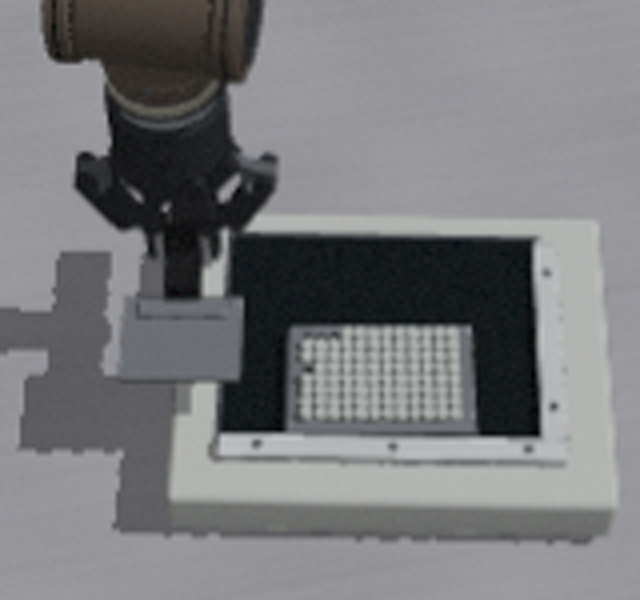

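View pics/t5.png

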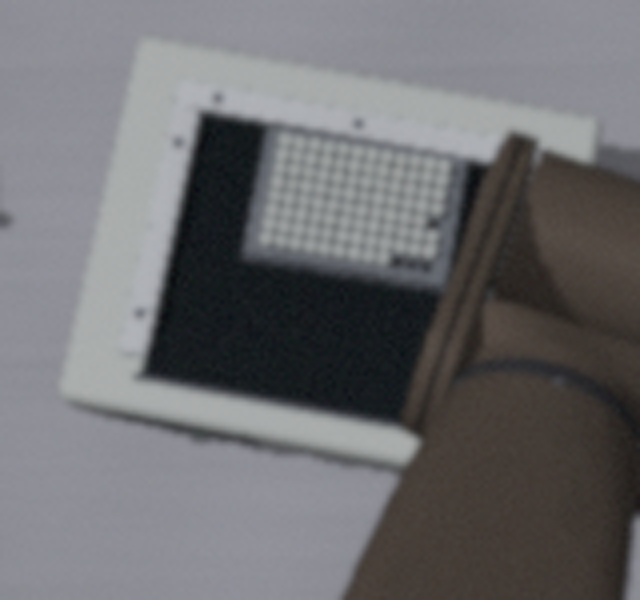

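The rack lies flush on the far rail, and the blade is clear to its right. Lowering and pushing left.

```bash
python3 -m crank '0 3 20 0 0 0; 0 0 15 0 0 0; 0 0 7 0 0 0; 0 0 0 0 0 0;0 0 0 0 0 0'; python3 pr.py -37 -67.8 61.5; python3 -m crank '0 0 1 0 0 0; 5 0 0 0 0 0; 6 0 0 0 0 0;6 0 0 0 0 0;6 0 0 0 0 0'; python3 pr.py -37 -67.8 61.5
```

```text
time: 14.02
eef_pos: [0.5525, -0.087, 0.0647]
tcp_rot: [0.77, 0.638, 0.0, 0.0]
contact_force: [0.4, -0.0, -0.6]
opening: 0.263
t 14.03 pos [ 0.5525 -0.087   0.0647] F [ 0.43 -0.01 -0.62] op 0.263
shift [72.1 -1.7  3.2] rotvec [ 0.001  0.    -0.001]
now in reader mm [ -35.4 -139.9   64.7]
time: 14.65
eef_pos: [0.5565, -0.0637, 0.0634]
tcp_rot: [0.77, 0.639, 0.0, 0.0]
contact_force: [-1.1, 0.3, -0.4]
opening: 0.266
t 14.65 pos [ 0.5565 -0.0637  0.0634] F [-1.11  0.35 -0.36] op 0.266
shift [48.5 -1.3  1.9] rotvec [ 0.    -0.    -0.001]
now in reader mm [ -35.7 -116.3   63.4]
```

```bash
python3 -m crank '5 0 1.5 0 0 0; 5 0 0 0 0 0; 5 0 0 0 0 0;5 0 0 0 0 0;5 0 0 0 0 0'; python3 -m crank '5 0 0 0 0 0; 5 0 0 0 0 0; 3 0 0 0 0 0;2 0 0 0 0 0;0 0 0 0 0 0'; python3 pr.py -37 -67.8 61.5;python3 - <<'E'
import cv2
from h import *
im=optics.read_camera("scene");cv2.imwrite("pics/s6.png",cv2.resize(im[130:280,240:400,::-1],None,fx=4,fy=4,interpolation=cv2.INTER_CUBIC))
E
```

```text
time: 15.28
eef_pos: [0.561, -0.0394, 0.0617]
tcp_rot: [0.77, 0.638, -0.0, -0.0]
contact_force: [-0.6, -0.7, -2.0]
opening: 0.263
time: 15.9
eef_pos: [0.5639, -0.0248, 0.0619]
tcp_rot: [0.77, 0.639, 0.0, -0.0]
contact_force: [0.3, -0.7, -0.6]
opening: 0.265
t 15.9 pos [ 0.5639 -0.0248  0.0619] F [ 0.25 -0.68 -0.63] op 0.265
shift [ 8.8 -1.4  0.4] rotvec [ 0.    -0.    -0.001]
now in reader mm [-35.6 -76.6  61.9]
```

View pics/s6.png

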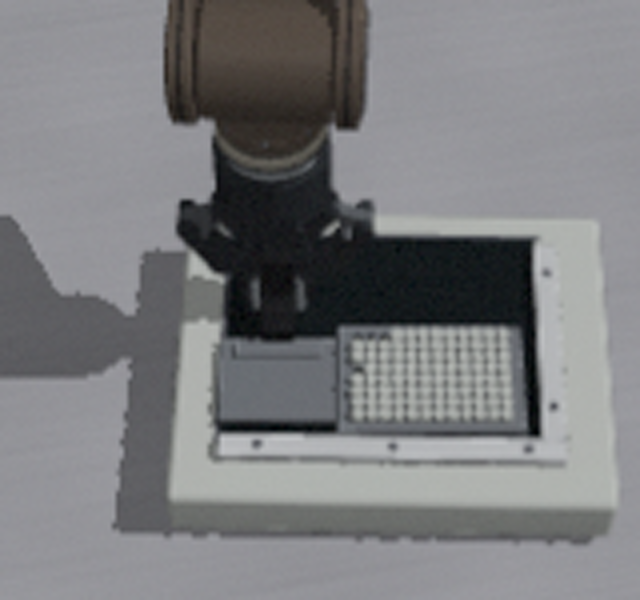

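The rack is sliding along the far rail with about 8–9 mm to go. Finishing slowly.

```bash
python3 -m crank '2 0 0 0 0 0; 2 0 0 0 0 0; 2 0 0 0 0 0;1 0 0 0 0 0;0 0 0 0 0 0'; python3 -m crank '1 0 0 0 0 0; 0 0 0 0 0 0';python3 -m crank '1 0 0 0 0 0; 0 0 0 0 0 0';python3 -m crank '1 0 0 0 0 0; 0 0 0 0 0 0'; python3 pr.py -37 -67.8 61.5
```

```text
time: 16.58
eef_pos: [0.5652, -0.0179, 0.0619]
tcp_rot: [0.77, 0.638, 0.0, 0.0]
contact_force: [0.6, -1.0, -0.9]
opening: 0.264
time: 16.82
eef_pos: [0.5653, -0.0171, 0.0619]
tcp_rot: [0.77, 0.638, 0.0, 0.0]
contact_force: [-0.5, -1.2, -0.2]
opening: 0.265
time: 17.08
eef_pos: [0.5655, -0.0161, 0.0619]
tcp_rot: [0.77, 0.638, 0.0, 0.0]
contact_force: [-0.6, -0.6, -0.5]
opening: 0.265
time: 17.32
eef_pos: [0.5657, -0.0151, 0.0619]
tcp_rot: [0.77, 0.638, 0.0, 0.0]
contact_force: [1.0, -1.2, 0.1]
opening: 0.264
t 17.32 pos [ 0.5657 -0.0151  0.0619] F [ 0.99 -1.17  0.07] op 0.264
shift [-1.  -1.3  0.4] rotvec [ 0.     0.    -0.001]
now in reader mm [-35.7 -66.8  61.9]
```

```bash
python3 -m crank '1 0 0 0 0 0; 0 0 0 0 0 0';python3 -m crank '1 0 0 0 0 0; 0 0 0 0 0 0'; python3 pr.py -37 -67.8 61.5;python3 - <<'E'
import cv2
from h import *
im=optics.read_camera("scene");cv2.imwrite("pics/s7.png",cv2.resize(im[190:270,290:400,::-1],None,fx=7,fy=7,interpolation=cv2.INTER_CUBIC))
E
```

```text
time: 17.58
eef_pos: [0.5656, -0.0148, 0.0619]
tcp_rot: [0.77, 0.639, -0.001, 0.0]
contact_force: [-1.5, -4.0, 0.7]
opening: 0.265
time: 17.82
eef_pos: [0.5655, -0.0147, 0.0619]
tcp_rot: [0.77, 0.638, -0.002, 0.001]
contact_force: [-3.8, -8.0, 0.8]
opening: 0.267
t 17.82 pos [ 0.5655 -0.0147  0.0619] F [-3.83 -7.97  0.8 ] op 0.267
shift [-1.4 -1.1  0.4] rotvec [-0.001  0.003 -0.001]
now in reader mm [-35.9 -66.4  61.9]
```

View pics/s7.png

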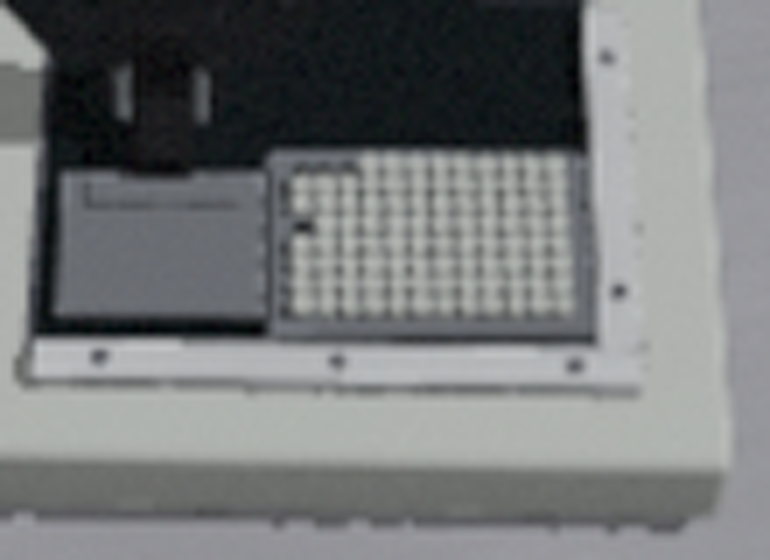

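Both rails are in contact (8 N). I'll back off, then re-seat from the near side to confirm the far rail.

```bash
python3 -m crank '-3 0 0 0 0 0; -6 0 0 0 0 0; -15 0 0 0 0 0; 0 0 -20 0 0 0;0 0 -25 0 0 0'; python3 -m crank '0 -40 0 0 0 0; 0 -50 0 0 0 0;0 -10 0 0 0 0;0 0 0 0 0 0'; python3 pr.py -135 36 100
```

```text
time: 18.5
eef_pos: [0.5614, -0.037, 0.1079]
tcp_rot: [0.77, 0.638, -0.0, -0.0]
contact_force: [0.9, 0.2, -0.4]
opening: 0.269
time: 19.0
eef_pos: [0.4639, -0.0184, 0.1082]
tcp_rot: [0.77, 0.638, 0.001, 0.001]
contact_force: [0.2, -0.6, -0.2]
opening: 0.263
t 19.0 pos [ 0.4639 -0.0184  0.1082] F [ 0.2  -0.62 -0.23] op 0.263
shift [ 1.247e+02 -1.000e-01  8.200e+00] rotvec [ 0.003  0.    -0.001]
now in reader mm [-135.   -88.7  108.2]
```

```bash
python3 -m crank '45 0 0 0 0 0; 45 0 0 0 0 0; 35 0 0 0 0 0; 0 0 0 0 0 0;0 0 0 0 0 0'; python3 pr.py -135 36 62;python3 - <<'E'
import cv2
from h import *
im=optics.read_camera("top");cv2.imwrite("pics/t8.png",cv2.resize(im[120:270,220:380,::-1],None,fx=4,fy=4,interpolation=cv2.INTER_CUBIC))
im=optics.read_camera("scene");cv2.imwrite("pics/s8.png",cv2.resize(im[170:270,280:400,::-1],None,fx=6,fy=6,interpolation=cv2.INTER_CUBIC))
E
```

```text
time: 19.62
eef_pos: [0.4874, 0.1042, 0.1073]
tcp_rot: [0.77, 0.639, 0.0, 0.0]
contact_force: [0.2, 0.9, -1.0]
opening: 0.261
t 19.62 pos [0.4874 0.1042 0.1073] F [ 0.2   0.95 -1.05] op 0.261
shift [-0.1 -0.5 45.3] rotvec [ 0.001  0.    -0.001]
now in reader mm [-134.5   36.1  107.3]
```

View pics/t8.png

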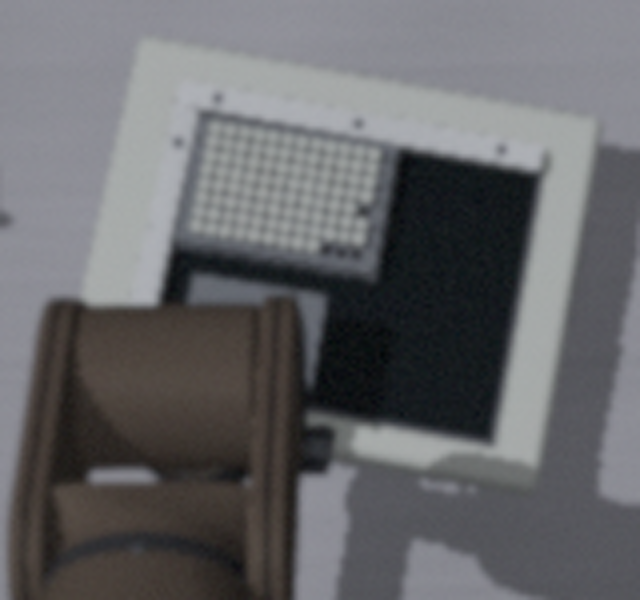

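View pics/s8.png

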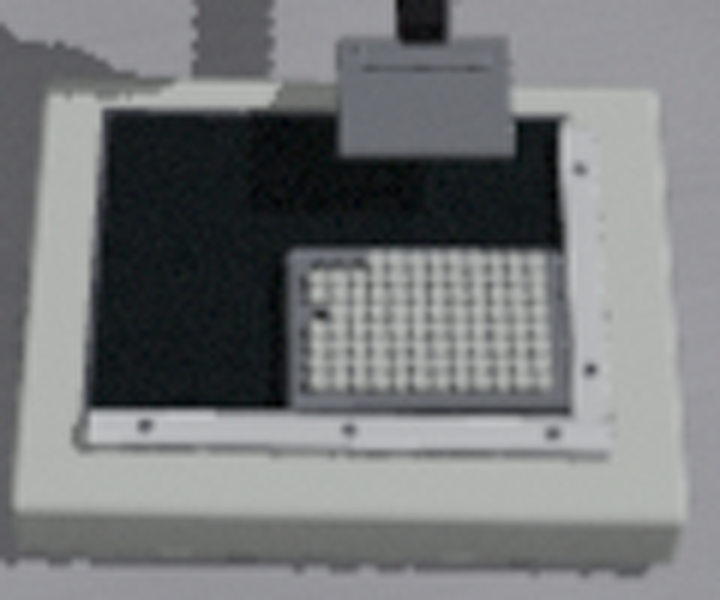

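It looks flush. A light x nudge will confirm.

```bash
python3 -m crank '0 0 20 0 0 0; 0 0 18 0 0 0; 0 0 6 0 0 0; 0 0 0 0 0 0;0 0 0 0 0 0'; python3 pr.py -110 36 62; python3 -m crank '0 5 1 0 0 0; 0 5 0 0 0 0; 0 5 0 0 0 0; 0 4 0 0 0 0;0 0 0 0 0 0'; python3 -m crank '0 2 0 0 0 0; 0 1.5 0 0 0 0;0 0 0 0 0 0'; python3 pr.py -110 36 62
```

```text
time: 20.35
eef_pos: [0.4871, 0.1043, 0.0637]
tcp_rot: [0.77, 0.638, 0.001, 0.001]
contact_force: [0.3, 0.5, -0.2]
opening: 0.265
t 20.35 pos [0.4871 0.1043 0.0637] F [ 0.32  0.5  -0.19] op 0.265
shift [-0.1 24.9  1.7] rotvec [ 0.002 -0.    -0.001]
now in reader mm [-134.9   36.1   63.7]
time: 20.98
eef_pos: [0.5054, 0.101, 0.0619]
tcp_rot: [0.77, 0.638, 0.0, 0.0]
contact_force: [-0.9, 0.1, -1.0]
opening: 0.262
time: 21.35
eef_pos: [0.5085, 0.1004, 0.0619]
tcp_rot: [0.77, 0.638, 0.0, 0.0]
contact_force: [-0.0, 0.2, -0.3]
opening: 0.265
t 21.35 pos [0.5085 0.1004 0.0619] F [-0.04  0.21 -0.32] op 0.265
shift [-0.2  3.1 -0.1] rotvec [ 0.     0.    -0.001]
now in reader mm [-113.1   36.2   61.9]
```

```bash
python3 -m crank '0 1 0 0 0 0; 0 1 0 0 0 0;0 0 0 0 0 0';python3 -m crank '0 1 0 0 0 0; 0 0 0 0 0 0'; python3 -m crank '0 1 0 0 0 0; 0 0 0 0 0 0';  python3 pr.py -110 36 62
```

```text
time: 21.72
eef_pos: [0.5105, 0.1, 0.0618]
tcp_rot: [0.77, 0.638, 0.0, 0.0]
contact_force: [0.1, 0.1, -1.6]
opening: 0.268
time: 21.98
eef_pos: [0.5114, 0.0999, 0.0618]
tcp_rot: [0.77, 0.638, -0.0, -0.0]
contact_force: [-0.7, 0.5, -1.3]
opening: 0.265
time: 22.22
eef_pos: [0.5119, 0.0997, 0.0617]
tcp_rot: [0.77, 0.638, -0.001, -0.0]
contact_force: [-2.3, -0.9, 0.9]
opening: 0.265
t 22.23 pos [0.5119 0.0997 0.0617] F [-2.33 -0.91  0.86] op 0.265
shift [-0.1 -0.4 -0.3] rotvec [-0.001  0.    -0.001]
now in reader mm [-109.6   36.1   61.7]
```

```bash
python3 -m crank '0 1 0 0 0 0; 0 0 0 0 0 0;0 0 0 0 0 0'; python3 -m crank '0 -3 0 0 0 0; 0 -8 0 0 0 0; 0 -12 0 0 0 0; 0 -5 -25 0 0 0;0 0 -40 0 0 0';python3 plan.py .444 -.3416 .12 -.185;  python3 - <<'E'
import cv2
from h import *
im=optics.read_camera("top");cv2.imwrite("pics/t9.png",cv2.resize(im[120:270,220:380,::-1],None,fx=4,fy=4,interpolation=cv2.INTER_CUBIC))
im=optics.read_camera("scene");cv2.imwrite("pics/s9.png",cv2.resize(im[190:270,290:400,::-1],None,fx=7,fy=7,interpolation=cv2.INTER_CUBIC))
E
```

```text
time: 22.6
eef_pos: [0.5121, 0.0998, 0.0613]
tcp_rot: [0.77, 0.638, -0.001, -0.001]
contact_force: [-4.8, 1.5, 1.0]
opening: 0.263
time: 23.22
eef_pos: [0.4834, 0.1048, 0.1257]
tcp_rot: [0.77, 0.639, -0.002, -0.001]
contact_force: [0.0, 0.4, -0.4]
opening: 0.265
t 23.23 pos [0.4834 0.1048 0.1257] F [ 0.02  0.38 -0.37] op 0.265
shift [-446.    43.7    5.9] rotvec [-0.004  0.001 -0.001]
```

View pics/t9.png

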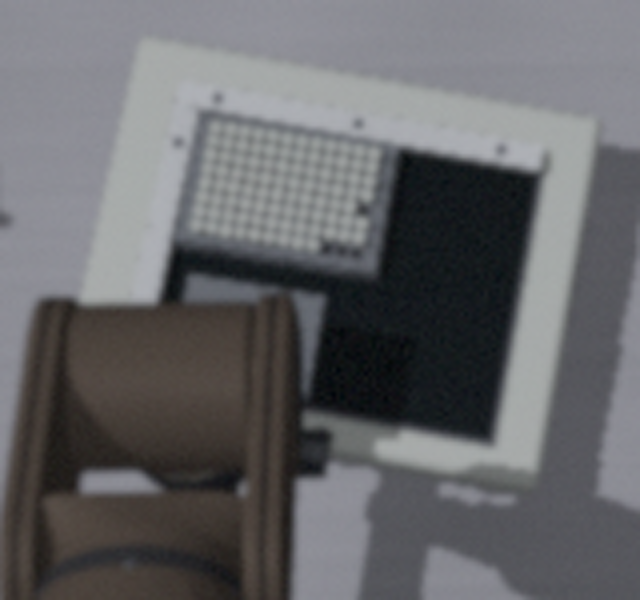

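View pics/s9.png

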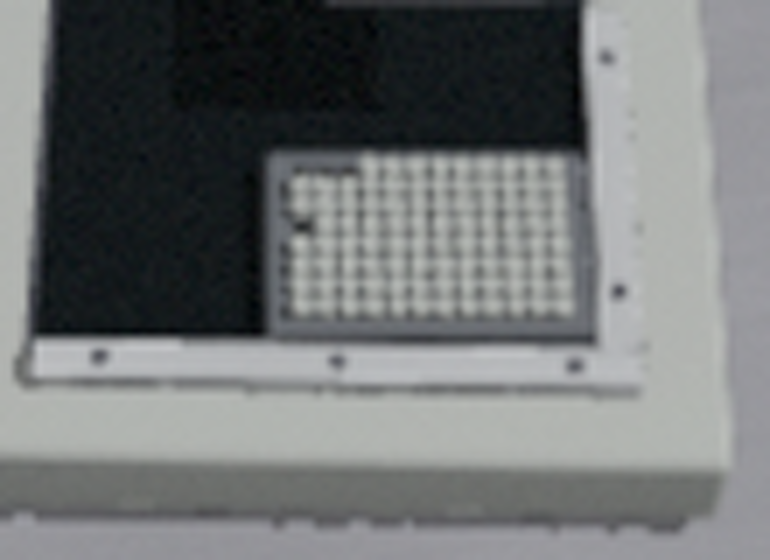

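```bash
cat > ov.py <<'E'
from h import *
import sys
c=cam("scene" if 'scene' in sys.argv else "top");n='scene' if 'scene' in sys.argv else 'top'
im=optics.read_camera(n)[:,:,::-1]
x0,x1,y0,y1=(290,400,190,270) if n=='scene' else (255,345,130,205)
k=7
im=cv2.resize(im[y0:y1,x0:x1],None,fx=k,fy=k,interpolation=cv2.INTER_CUBIC)
def dr(L,col):
    p=(.613,.044,-.185);a=p[2];L=np.array(L)/1e3;W=np.c_[p[0]+L[:,0]*np.cos(a)-L[:,1]*np.sin(a),p[1]+L[:,0]*np.sin(a)+L[:,1]*np.cos(a),L[:,2]]
    cv2.polylines(im,[((proj(c,W)+.5-[x0,y0])*k-.5).round().astype(int)],True,col,1)
dr([(75,100,75),(75,-27.8,75),(-10.5,-27.8,75),(-10.5,100,75)],(0,0,255))
dr([(75,100,65),(75,-116,65),(91,-116,65),(91,116,65),(-80,116,65),(-80,100,65)],(0,255,0))
cv2.imwrite(sys.argv[1],im)
E
python3 ov.py pics/o1.png top
```

```text
(no output)
```

View pics/o1.png

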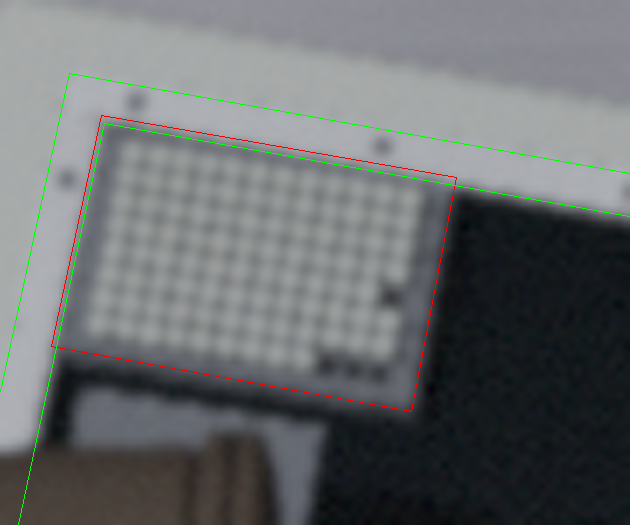

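The model overlay is parallel with the rack, and rack and rail are offset by the same ~1 px, so it is flush. Taking the scraper back to the open bench.

```bash
python3 -m crank '-30 3 0 0 0 0; -50 5 0 0 0 0; -55 5.5 0 0 0 0; -55 5.5 0 0 0 0; -55 5.5 0 0 0 0'; python3 -m crank '-55 5.5 0 0 0 0; -55 5.5 0 0 0 0; -50 5 0 0 0 0; -40 3 0 0 0 0; 0 0 0 0 0 0'; python3 plan.py .444 -.3416 .035 -.185
```

```text
time: 24.0
eef_pos: [0.4632, -0.1416, 0.1253]
tcp_rot: [0.77, 0.639, -0.0, -0.001]
contact_force: [1.5, -0.0, -0.3]
opening: 0.267
time: 24.62
eef_pos: [0.4452, -0.3425, 0.1253]
tcp_rot: [0.771, 0.637, -0.0, -0.001]
contact_force: [-0.2, 0.9, -0.8]
opening: 0.264
t 24.62 pos [ 0.4452 -0.3425  0.1253] F [-0.23  0.91 -0.78] op 0.264
shift [ 0.6 -1.2 90.3] rotvec [-0.002 -0.001 -0.004]
```

```bash
python3 -m crank '0 0 30 0 0 0; 0 0 35 0 0 0; 0 0 25 0 0 0; 0 0 10 0 0 0; 0 0 0 0 0 0'; python3 -m crank '0 0 10 0 0 0; 0 0 0 0 0 0;0 0 0 0 0 0'; python3 plan.py .444 -.3416 .004 -.185
```

```text
time: 25.25
eef_pos: [0.446, -0.3394, 0.0259]
tcp_rot: [0.769, 0.639, -0.0, -0.001]
contact_force: [0.3, -0.2, -1.4]
opening: 0.264
time: 25.62
eef_pos: [0.4467, -0.341, 0.0173]
tcp_rot: [0.77, 0.638, 0.0, 0.0]
contact_force: [-1.0, 0.3, -0.3]
opening: 0.269
t 25.62 pos [ 0.4467 -0.341   0.0173] F [-0.98  0.25 -0.35] op 0.269
shift [-1.1 -2.5 13.3] rotvec [ 0.001  0.001 -0.001]
```

```bash
python3 -m crank '0 0 8 0 0 0; 0 0 3 0 0 0;0 0 0 0 0 0'; python3 -m crank '0 0 1 0 0 0; 0 0 1 0 0 0;0 0 0 0 0 0'; python3 plan.py .444 -.3416 .004 -.185
```

```text
time: 26.0
eef_pos: [0.4461, -0.3404, 0.0053]
tcp_rot: [0.77, 0.638, -0.0, -0.001]
contact_force: [0.1, -0.3, -0.8]
opening: 0.266
time: 26.38
eef_pos: [0.4465, -0.3408, 0.0039]
tcp_rot: [0.77, 0.638, 0.0, 0.0]
contact_force: [-0.0, -0.1, -0.0]
opening: 0.269
t 26.38 pos [ 0.4465 -0.3408  0.0039] F [-0.   -0.09 -0.03] op 0.269
shift [-1.3 -2.3 -0.1] rotvec [ 0.     0.    -0.001]
```

```bash
python3 -m crank '0 0 0.5 0 0 0; 0 0 0 0 0 0'; python3 -m crank '0 0 0 0 0 0; 0 0 0 0 0 0;0 0 0 0 0 0;0 0 0 0 0 0;0 0 0 0 0 0' 1; python3 -m crank '0 0 -10 0 0 0; 0 0 -30 0 0 0;0 0 -50 0 0 0;0 0 -60 0 0 0;0 0 -40 0 0 0'; python3 -m crank '0 -20 0 0 0 0; 0 -20 0 0 0 0;0 0 0 0 0 0;0 0 0 0 0 0'; python3 - <<'E'
import cv2
from h import *
for n in("top","scene"): cv2.imwrite(f"pics/{n}_end.png",optics.read_camera(n)[:,:,::-1])
E
python3 ov.py pics/o2.png top;python3 ov.py pics/o3.png scene
```

```text
time: 26.62
eef_pos: [0.4465, -0.3408, 0.0039]
tcp_rot: [0.77, 0.638, -0.0, -0.0]
contact_force: [-2.1, 0.8, 2.7]
opening: 0.261
time: 27.25
eef_pos: [0.4464, -0.3407, 0.0033]
tcp_rot: [0.77, 0.638, 0.0, -0.0]
contact_force: [0.5, 0.6, -0.6]
opening: 0.998
time: 27.88
eef_pos: [0.4472, -0.3414, 0.1977]
tcp_rot: [0.77, 0.638, 0.0, 0.003]
contact_force: [0.4, 0.2, -0.2]
opening: 0.998
time: 28.38
eef_pos: [0.4075, -0.3335, 0.1939]
tcp_rot: [0.77, 0.638, 0.0, 0.001]
contact_force: [-0.4, 0.1, 0.0]
opening: 1.002
```

View pics/top_end.png

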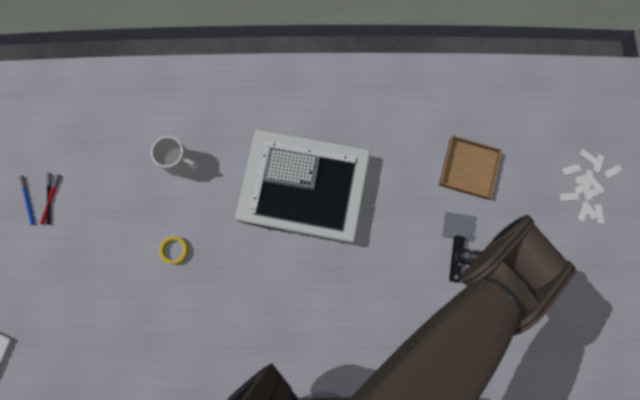

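View pics/scene_end.png

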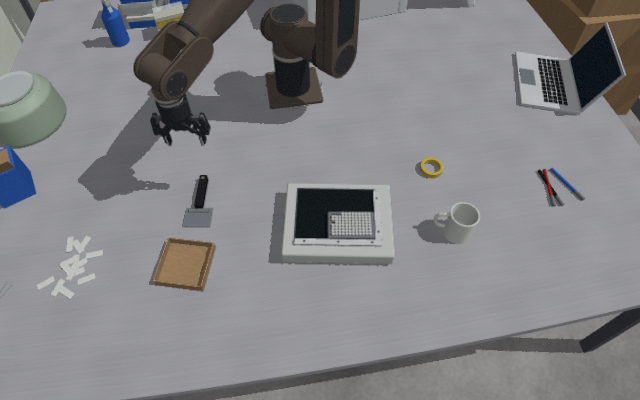

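View pics/o2.png

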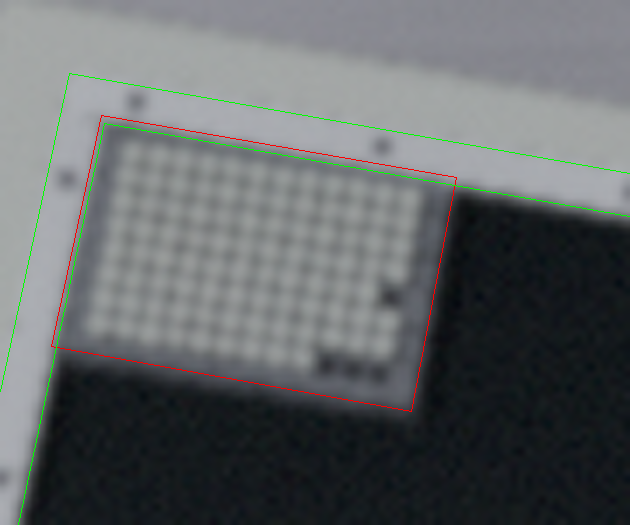

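View pics/o3.png

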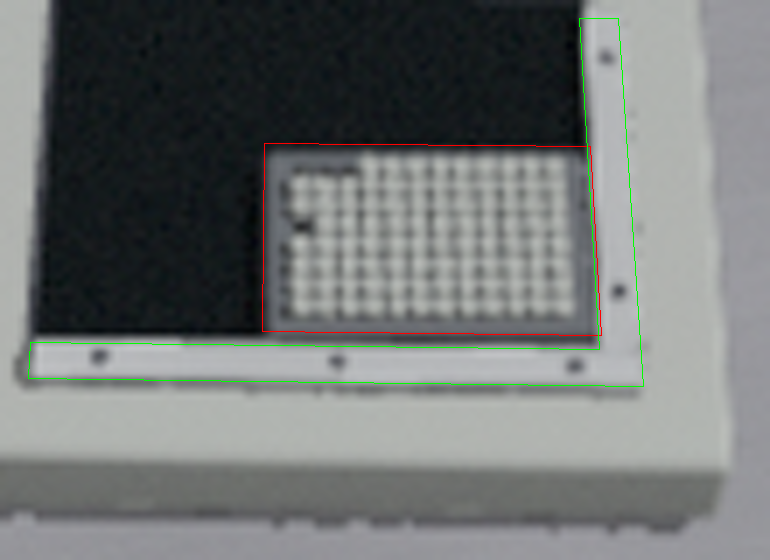

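The rack sits in the corner in both views. The scraper lies flat at about (457,247) in the top view, the gripper is clear, and the bystanders are in place. Handing in.

```bash
python3 -c "
from plant import ctrl;print(ctrl.sign_off())"
```

```text
the job is handed in; nothing more can be done
None
```

I picked up the scraper and squared the rack onto the far rail with its front edge. With the blade's side I then slid the rack along to the left rail, and finished with a second light push onto the far rail. I laid the scraper flat on the bench near its starting place and handed in at about 28 s of the 64 s allowed; no verdict is reported.

**Rack:** the push force rose at the positions expected for a seated rack, about 5 N on the far rail and 8 N on the left rail. Overlays in both cameras show the rack flush and square in the corner. They agree with my model to about 1 pixel (roughly 2 mm), and rack and rails share that same offset in the top view. That camera resolution is close to the 2.5 mm tolerance, so the force readings are the stronger evidence.

**Scraper and bystanders:** the final pictures show the scraper lying flat and clear of the reader. The tape, lid and mug look unmoved, and the gripper is open and touching nothing. No checks failed.

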